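Dress the tiered pebble display stand

TASK

Set up the pebble display: lay the oblong slate in the middle of the stand's lower board, lengthways along the board, and then fit the tier tray above it so that all four corner holes drop over the pins and it sits level on the posts. On the tray stand the glass jar in the middle of the half to the right of the handle and the round cobble in the middle of the half to the left (seen from the robot), and lay the flat round stone centrally on top of the jar's lid. Keep the jar upright, leave the wooden star, the tiny pebble, the tape roll and the terracotta cup where they are, and let go of everything.

Things in the scene. Friction and masses are not known exactly. Their poses are not given: they have to be found in the camera images.
- stand: Pale wooden stand, fixed. Lower board 130 (x) by 200 (y) by 12 mm. At x = +-45, y = +-80 mm stand 18 mm thick posts with flat tops 72 mm above the origin, each with an 8 mm steel pin rising 22 mm more, tapered at its tip. Origin: centre of the board's underside, at table height; x away from the robot, y to its left, yaw within 0.3 rad. Middles of the halves: y = +-50 mm.
- tray: Loose plywood tray, 120 (x) by 190 (y) by 10 mm, 0.3 kg, flat on the table, yaw within 0.3 rad. 14 mm holes at x = +-45, y = +-80 mm fit the stand's pins, also turned half round. In its middle an upright wooden handle panel, 70 mm along x, 14 mm thick, up to 60 mm above the origin (centre of the underside). Fitted, origin 72 mm and top 82 mm above the stand's origin.
- slate: Dark oblong flat stone with rounded ends, 44 mm wide (x) by 90 mm long (y), 24 mm high. Origin: centre of the underside; long axis y, starting yaw within 0.35 rad.
- cobble: Round domed brown-grey stone, 50 mm in diameter, 34 mm high, widest from 8 to 22 mm above its flat underside. Origin: centre of the underside.
- flat_stone: Small flat round pale stone, 44 mm in diameter, 16 mm thick, widest from 4 to 11 mm above its flat underside. Origin: centre of the underside.
- jar: Closed squat glass jar, 56 mm in diameter up to 44 mm height, with a flat brass-coloured lid 54 mm in diameter from 50 mm up to the top at 64 mm. Origin: centre of the underside.
- star: Bystander, loose: small wooden five-armed star lying flat, 46 mm across, 9 mm thick. Origin: centre of the underside.
- bead: Bystander, loose: tiny whitish pebble, 28 mm in diameter, 16 mm high. Origin: centre of the underside.
- tape: Bystander, loose: roll of paper tape lying flat, 76 mm outside and 54 mm inside diameter, 24 mm high. Origin: centre of the underside.
- cup: Bystander, loose: empty terracotta cup, open at the top, 64 mm in diameter at the rim, 50 mm high. Origin: centre of the underside.
Not all that is in view belongs to the job. Several things look just like the tray: the one meant starts farthest to the robot's right.

How it is judged:
By the outcome, as a careful person would: the job done as asked, in the order asked, and still so for the second after the job is handed in, with the robot touching nothing.
It also fails if it takes over 138 s, if anything falls off the work surface, if the arm or the gripper's body presses on something with over 40 N, if the wrist force passes 120 N, or if a joint passes its speed limit or range.

ROBOT

A 7-joint arm with a two-finger parallel gripper is mounted at the origin on the work surface. World frame = base frame: x ahead of the robot, y to its left, z up, the work surface at z = 0. Lengths are in m, angles in rad, forces in N, time in s.
With the tool pointing down it reaches from about 0.4 to 0.875 m from the base axis. Payload 19.3 kg.
Tool frame: the origin (TCP) lies on the centre line of the jaws, within the pads' length; the fingertips stand 14 mm ahead of it and the grasp point (between the pads) lies 5 mm behind it (bot.tip_extent is the distance from the TCP to the fingertips, in m); z points along the fingers, y is the line along which they close (so a half turn about z gives the same grasp; the last joint's range is limited). The gripper opens to 85 mm and grips with 20 to 120 N. Pads are 22 mm wide; open, the fingers measure 114 mm over their backs; the gripper's body (76 mm by 85 mm) begins 54 mm behind the grasp point. The pads swing forward as they close: fully open they stand 13 mm farther back than shut.
Start: joints at [1.169, 0.521, -0.036, 1.599, 0.021, 1.021, -0.113], TCP at [0.204, -0.591, 0.22] pointing down, gripper open.
Joint ranges: [-2.91, 2.91], [-0.3, 2.13], [-1.5, 1.42], [0.17, 2.43], [-1.26, 4.41], [0.16, 1.93], [-2.52, 2.52]. Speed limits (rad/s): [1.89, 1.89, 2.39, 2.39, 3.01, 3.01, 3.01].

INTERFACE

Orientations are given as [roll, pitch, yaw] about the fixed x, y, z axes, in that order (R = Rz(yaw) Ry(pitch) Rx(roll)).
In Python, from workcell import monitor, grab_frame, camera_model, bot gives the robot as it stands.
- The arm moves only by the tool move_arm, never from a script. Its argument "moves" is a list of rows, each a list of 4 numbers: the shift along the world's x, y, z in mm, then the turn about the world's z in rad. A call has 1 to 12 rows; each row is the pose to reach, as a shift and turn from the pose commanded when the call began; what a row does not reach only later rows make up. A row lasts 1/8 s, in which the tool goes at most 62.5 mm and 10.7 degrees, less where a joint would pass 70% of its speed; a pose out of reach is approached as far as the arm can. A call with a gripper value outside its range is refused whole. "gripper" is the opening, from 0 (shut) to 1 (fully open), set as the call begins (left out, the last holds). The fingers move at their own pace and stop on an object; "newtons" is the grip in N (left out, the last holds). Time passes only in rows, so rows that repeat a pose let the fingers close. It gives the time, the measured TCP pose, the force, the opening and the grip force at its end, in the units of the state.
- monitor.observe(): the state, without advancing time (a new reading comes with each control period).
- grab_frame(name): name is "scene" or "top"; returns the picture (384x512x3 uint8, blue, green, red); there is no depth.
- camera_model(name): a dict with "vfov" (degrees; the focal length in pixels is half the picture's height over the tangent of half this angle, whatever the lens; pixels are square), "cx", "cy" (the principal point, pixels), "k1" (the pictures are not rectified: a ray, as slopes to the right and down, at radius r is drawn at 1 + k1 r^2 times it, then the intrinsics apply), "R" (3x3) and "t" (3): a world point X has camera coordinates R X + t. Camera axes: x right, y down, z forward; pixel columns grow to the right and rows downward; lengths in m; the calibration is good to about 2 mm. A picture is of the moment at which its call begins. camera_model takes no time and is no camera call.
- bot.job_done(): hands the job in; it is judged then, once.
The state is a dict: "clock": time; "qpos": joint angles; "qd": joint speeds; "joint_efforts": joint torques, N m; "position": TCP position; "tool_rot": TCP orientation; "force": force on the tool from outside, world axes, zero at the start; "moment": the same for the moment, N m; "grip_width": finger opening in m; "finger_force": force on a finger pad.
Only numpy, scipy, OpenCV 4.12 (cv2) and the standard library are available. Lean on these libraries where they do the work, as an engineer would, in place of code of your own. Each camera call takes 0.05 s, during which the arm holds its last target. There are 200 camera calls.

## Working session

There is one attempt and no reset: what is moved stays moved. The work goes in short steps, Python scripts to look and compute and a tool call to move; the robot and the scene stay as the last step left them, time stands still between calls to the robot, and variables do not carry over. Pictures are saved under pics/ and viewed, at most 14 in all, crops included, and the job is handed in when it is done.

Besides the shell and the picture viewer there is one more tool, called after "Request:" as a command line: name --pt "numbers of a row" for each row, then --argument value for the rest. move_arm: Moves the arm, as the interface text tells. Its arguments: {"type":"object","properties":{"moves":{"type":"array","items":{"type":"array","items":{"type":"number"}}},"gripper":{"type":"number"},"newtons":{"type":"number"}},"required":["moves"]}

```bash
mkdir -p pics; cat > h.py <<'E'
import numpy as np, cv2
from workcell import monitor, grab_frame, camera_model, bot
def shot(n,f):
    im=grab_frame(n); cv2.imwrite(f'pics/{f}.png',im); return im
def K(n):
    c=camera_model(n); f=192/np.tan(np.radians(c['vfov'])/2)
    return c,f
def ray(n,u,v):
    c,f=K(n); d=np.array([(u-c['cx'])/f,(v-c['cy'])/f]); s=d.copy()
    for _ in range(30): s=d/(1+c['k1']*(s@s))
    R=np.array(c['R']);t=np.array(c['t']); return -R.T@t, R.T@np.array([*s,1])
def onz(n,u,v,z):
    o,d=ray(n,u,v); return o+d*(z-o[2])/d[2]
def proj(n,X):
    c,f=K(n); p=np.array(c['R'])@np.array(X)+np.array(c['t']); s=p[:2]/p[2]; s=s*(1+c['k1']*(s@s)); return s*f+[c['cx'],c['cy']]
E
python3 - <<'E'
from h import *
a=shot('scene','s0');b=shot('top','t0')
cv2.imwrite('pics/t0b.png',cv2.resize(b,(800,600),interpolation=cv2.INTER_CUBIC))
cv2.imwrite('pics/s0b.png',cv2.resize(a,(800,600),interpolation=cv2.INTER_CUBIC))
for n in('scene','top'):
    c=camera_model(n);print(n,c['vfov'],c['cx'],c['cy'],c['k1'],ray(n,256,192))
print(monitor.observe())
E
```

```text
scene 54.2276024855872 260.83333978425514 189.80099025756243 0.019158814468077774 (array([1.1906405 , 0.26479405, 0.75259035]), array([-0.70130676, -0.26657269, -0.66129295]))
top 46.98363544161421 255.68475605484102 183.17773950734625 -0.0028277785909596267 (array([ 0.36035496, -0.01707713,  1.18993344]), array([ 0.0514386 ,  0.01091777, -0.99881642]))
{'clock': 0.1, 'qpos': array([ 1.16880834,  0.5219583 , -0.03631839,  1.59992775,  0.02122674,
        1.02112106, -0.11281405]), 'qd': array([-0.00147417, -0.00087004,  0.0002653 , -0.0017264 ,  0.00035103,
        0.00271117,  0.00038991]), 'joint_efforts': array([ 3.95575407e-03, -9.28479338e+01,  1.98357940e+00, -3.70530081e+01,
        1.79981062e-02,  5.33004350e-03, -8.71536076e-05]), 'position': array([ 0.20343813, -0.59063689,  0.21998931]), 'tool_rot': array([-3.14056860e+00,  9.94636185e-05,  3.31768732e-01]), 'force': array([ 0.47011012, -0.1800182 , -1.06306296]), 'moment': array([0.02325501, 0.02337978, 0.03557487]), 'finger_force': 0.0, 'grip_width': 0.08566051462793937}
```

View pics/t0b.png

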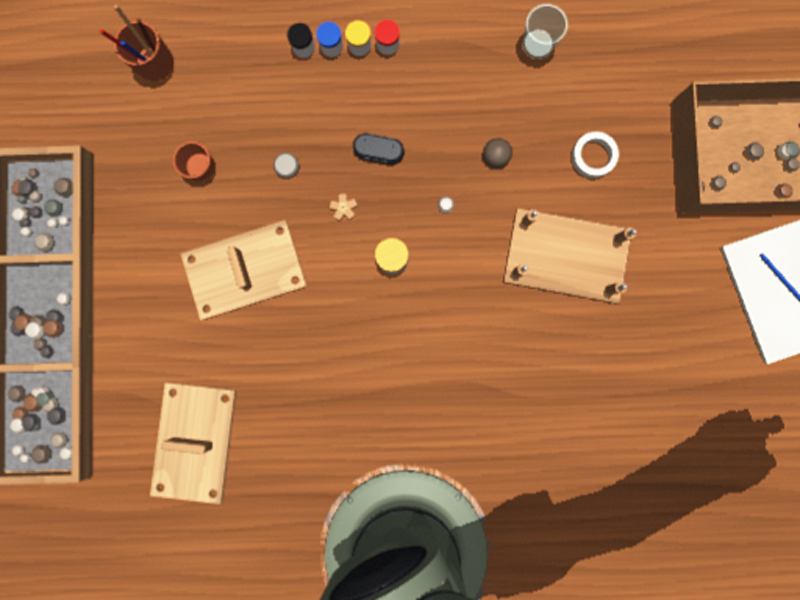

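View pics/s0b.png

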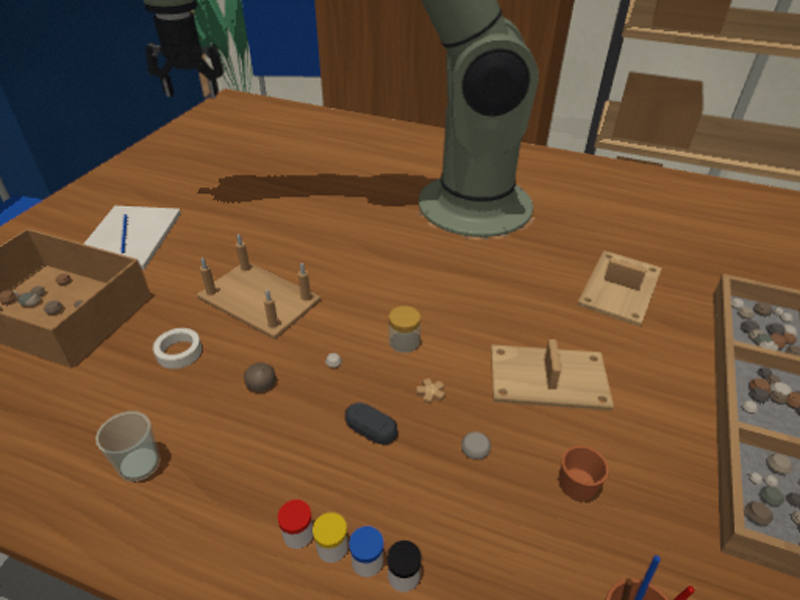

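The top view (800x600 scaling) shows two tray-like things, at (243,270) and (193,443). It also shows the stand at (568,255), slate (378,149), jar lid (391,257), cobble (497,153) and flat stone (286,165). The scene view agrees. Next I measure their positions.

```bash
python3 - <<'E'
from h import *
b=cv2.imread('pics/t0.png');s=.64
P=lambda n,u,v,z:print(n,onz('top',u*s,v*s,z).round(4))
for n,u,v,z in [('trayA',243,270,.01),('trayB',193,443,.01),('stand',568,255,.01),('slate',378,149,.02),('jar',391,257,.064),('cobble',497,153,.02),('flat',286,165,.01),('cup',193,162,.05),('star',343,207,.01),('bead',446,205,.01),('tape',596,155,.02)]:P(n,u,v,z)
print(bot.tip_extent)
c=cv2.resize(b[120:335,80:220],None,fx=2.7,fy=2.7,interpolation=cv2.INTER_CUBIC)
d=cv2.resize(b[60:200,310:420],None,fx=4,fy=4,interpolation=cv2.INTER_CUBIC)
h=580;c=c[:h];d=d[:h]
cc=np.zeros((h,c.shape[1]+d.shape[1],3),np.uint8);cc[:len(c),:c.shape[1]]=c[:h];cc[:len(d),c.shape[1]:]=d
print(cc.shape);cv2.imwrite('pics/crop1.png',cc[:, :800])
hsv=cv2.cvtColor(b,cv2.COLOR_BGR2HSV)
for n,(x,y) in dict(trayA=(160,185),trayB=(130,270),table=(300,200),stand=(365,165),slate=(242,95),cobble=(318,98),flat=(183,106),lid=(250,164)).items(): print(n,hsv[y,x])
E
```

```text
trayA [0.481  0.2646 0.01  ]
trayB [0.1893 0.3535 0.01  ]
stand [ 0.4896 -0.2944  0.01  ]
slate [0.6824 0.0259 0.02  ]
jar [0.4894 0.0079 0.064 ]
cobble [ 0.6686 -0.1786  0.02  ]
flat [0.6622 0.1871 0.01  ]
cup [0.6623 0.3371 0.05  ]
star [0.5851 0.0896 0.01  ]
bead [ 0.5829 -0.0885  0.01  ]
tape [ 0.6595 -0.3481  0.02  ]
0.014
(580, 818, 3)
trayA [ 16 107 236]
trayB [ 19  96 242]
table [ 12 165 178]
stand [ 17 109 241]
slate [100   7 116]
cobble [ 14  64 156]
flat [ 18  28 213]
lid [ 26 136 250]
```

View pics/crop1.png

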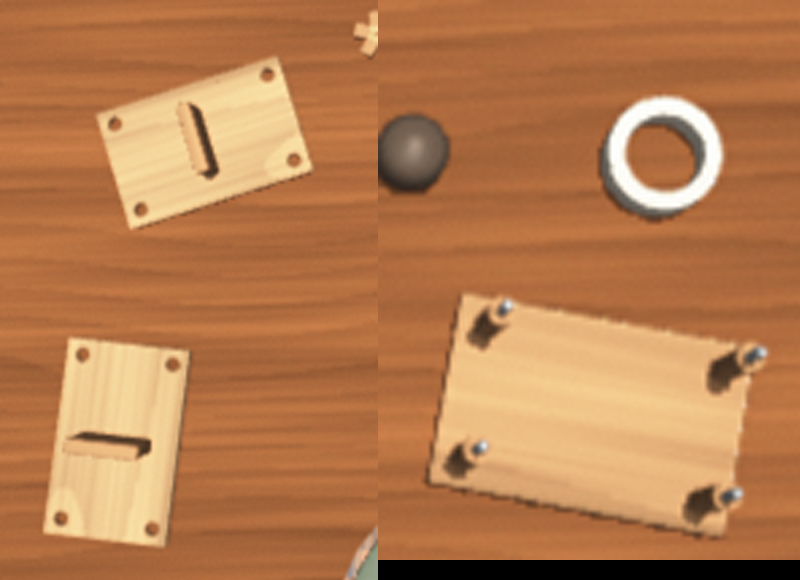

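Tray candidates: A at (243,270) has y=+0.265, and B at (193,443) has y=+0.354. A is farther to the robot's right, its yaw is small, and it is within reach. B is turned about 90° and lies at radius 0.40. The crop shows A with four holes and a handle, so A is the tray meant. I now measure precisely from masks.

```bash
cat > m.py <<'E'
from h import *
def blob(m,u,v,name):
    m=m.astype(np.uint8); cs,_=cv2.findContours(m,cv2.RETR_EXTERNAL,cv2.CHAIN_APPROX_NONE)
    cs=[c for c in cs if len(c)>8 and cv2.pointPolygonTest(c,(u,v),True)>-8]
    return max(cs,key=cv2.contourArea)[:,0,:].astype(float)
def world(cam,c,z): return np.array([onz(cam,u,v,z)[:2] for u,v in c],np.float32)
def measure(cam,b,pts):
    hsv=cv2.cvtColor(b,cv2.COLOR_BGR2HSV).astype(int);H,S,V=hsv[...,0],hsv[...,1],hsv[...,2]
    M=dict(board=(S<135)&(V>190)&(H<22),dark=(S<110)&(V<200),pale=(S<80)&(V>150),lid=(H>22)&(H<35)&(V>180)&(S>90))
    for n,k,u,v,z in pts:
        try:c=blob(M[k],u,v,n)
        except ValueError: print(n,'none');continue
        w=world(cam,c,z);r=cv2.minAreaRect(w);bx=cv2.boxPoints(r)
        e=bx[1]-bx[0],bx[2]-bx[1];L=max(e,key=np.linalg.norm);a=np.arctan2(-L[0],L[1]);a=(a+np.pi/2)%np.pi-np.pi/2
        print(n,'ctr',np.round(r[0],4),'size',np.round(sorted(r[1]),4),'yaw(long=y)',round(a,3))
E
python3 - <<'E'
from m import *
b=cv2.imread('pics/t0.png')
measure('top',b,[('trayA','board',140,185,.01),('stand','board',365,165,.012),('slate','dark',242,95,.015),('cobble','dark',318,98,.016),('flat','pale',183,106,.008),('lid','lid',250,164,.064),('star','board',219,132,.009),('bead','pale',285,131,.008),('tape','pale',368,99,.02)])
# holes
hsv=cv2.cvtColor(b,cv2.COLOR_BGR2HSV);H,S,V=cv2.split(hsv)
def fit(P,l):
    P=np.array(P);print(l,P.round(4).tolist(),'ctr',P.mean(0).round(4),'sides',[round(np.linalg.norm(P[i]-P[(i+1)%4]),4) for i in range(4)])
    y=(P[0]+P[3]-P[1]-P[2]); print(' yaw',round(np.arctan2(-y[0],y[1]),4))
W=[]
for u,v in [(114,124),(267,73),(293,160),(140,209)]:
    u=80+u/2.7;v=120+v/2.7;ys,xs=np.mgrid[int(v)-4:int(v)+6,int(u)-4:int(u)+6]
    w=np.clip(215-V[ys,xs].astype(float),0,None);W.append(onz('top',(xs*w).sum()/w.sum(),(ys*w).sum()/w.sum(),.008)[:2])
fit(W,'holes')
W=[]
for u,v in [(505,308),(757,354),(732,496),(481,447)]:
    u=310+(u-378)/4;v=60+v/4;ys,xs=np.mgrid[int(v)-5:int(v)+6,int(u)-5:int(u)+6]
    w=np.clip(80-S[ys,xs].astype(float),0,None)*(V[ys,xs]>90);W.append(onz('top',(xs*w).sum()/w.sum(),(ys*w).sum()/w.sum(),.090)[:2])
fit(W,'pins')
E
```

```text
trayA ctr [0.4825 0.2652] size [0.121  0.1914] yaw(long=y) 0.282
stand ctr [ 0.4899 -0.2962] size [0.1313 0.2057] yaw(long=y) -0.224
slate ctr [0.6852 0.0269] size [0.0462 0.0872] yaw(long=y) -0.215
cobble ctr [ 0.6709 -0.1776] size [0.0458 0.0467] yaw(long=y) 1.532
flat ctr [0.6658 0.1889] size [0.0355 0.0361] yaw(long=y) 1.552
lid ctr [0.4945 0.0071] size [0.0488 0.049 ] yaw(long=y) 1.54
star ctr [0.5852 0.0893] size [0.0417 0.0426] yaw(long=y) 0.671
bead ctr [ 0.5866 -0.0875] size [0.0216 0.0219] yaw(long=y) 1.537
tape ctr [ 0.6635 -0.3478] size [0.0751 0.076 ] yaw(long=y) -0.835
holes [[0.5051, 0.3567], [0.5507, 0.2018], [0.4607, 0.1754], [0.4172, 0.3306]] ctr [0.4834 0.2661] sides [np.float64(0.1615), np.float64(0.0937), np.float64(0.1612), np.float64(0.0916)]
 yaw 0.2797
pins [[0.5505, -0.2239], [0.5165, -0.3807], [0.4285, -0.361], [0.4629, -0.205]] ctr [ 0.4896 -0.2926] sides [np.float64(0.1604), np.float64(0.0902), np.float64(0.1597), np.float64(0.0896)]
 yaw -0.2156
```

Request:
move_arm --pt "60 70 0 0.15" --pt "120 140 0 0.3" --pt "180 210 0 0.45" --pt "240 280 0 0.6" --pt "290 350 0 0.75" --pt "330 410 0 0.9" --pt "380 470 0 1.02" --pt "420 530 -20 1.02" --pt "450 580 -60 1.02" --pt "481 618 -100 1.02" --pt "481 618 -130 1.02" --pt "481 618 -130 1.02" --gripper 0.85 --newtons 40

```text
clock: 1.6
position: [0.6533, -0.0155, 0.1189]
tool_rot: [-3.141, 0.0, 1.352]
force: [-0.2, -0.2, 0.4]
grip_width: 0.0728
finger_force: 0.0
```

```bash
python3 - <<'E'
from m import *
b=cv2.imread('pics/t0.png');a=cv2.imread('pics/s0.png')
def tri(n,u1,v1,u2,v2):
    o,d=ray('top',u1,v1);p,e=ray('scene',u2,v2)
    A=np.stack([d,-e],1);s=np.linalg.lstsq(A,p-o,rcond=None)[0];x=o+d*s[0];y=p+e*s[1];print(n,((x+y)/2).round(4),'gap',round(np.linalg.norm(x-y),4))
def cen(im,u,v,th,r=22):
    hsv=cv2.cvtColor(im,cv2.COLOR_BGR2HSV);m=(hsv[...,1]<th).astype(np.uint8);_,l,st,c=cv2.connectedComponentsWithStats(m)
    i=l[int(v),int(u)];return (*(st[i,:2]+(st[i,2:4]-1)/2),),st[i,2:]
for n,(u,v),(p,q),z,ths in [('slate',(242,95),(237,271),.012,(110,110)),('cobble',(318,98),(166,241),.016,(110,110)),('flat',(183,106),(305,285),.008,(110,110)),('bead',(285,131),(213,230),.008,(110,110))]:
    A,sa=cen(b,u,v,ths[0]);B,sb=cen(a,p,q,ths[1]);print(A,sa,B,sb,onz('top',*A,z).round(4),onz('scene',*B,z).round(4));tri(n,*A,*B)
print(proj('top',[.4945,.007,.064]),proj('scene',[.4945,.007,.064]))
E
```

```text
(np.float64(241.5), np.float64(94.5)) [ 32  20 487] (np.float64(237.0), np.float64(270.0)) [ 33  27 588] [0.687  0.0273 0.012 ] [0.6871 0.0267 0.012 ]
slate [0.6871 0.027  0.012 ] gap 0.0006
(np.float64(317.5), np.float64(97.5)) [ 18  18 256] (np.float64(165.5), np.float64(241.0)) [ 20  17 274] [ 0.6708 -0.1776  0.016 ] [ 0.6731 -0.179   0.016 ]
cobble [ 0.6717 -0.1788  0.0145] gap 0.0021
(np.float64(183.0), np.float64(105.5)) [ 17  16 208] (np.float64(304.0), np.float64(284.5)) [ 19  18 270] [0.6629 0.1876 0.008 ] [0.6652 0.1882 0.008 ]
flat [0.6635 0.188  0.0057] gap 0.0
(np.float64(284.5), np.float64(130.5)) [10 10 82] (np.float64(213.0), np.float64(230.5)) [11 10 80] [ 0.5853 -0.0861  0.008 ] [ 0.5892 -0.0858  0.008 ]
bead [ 0.5862 -0.0869  0.0045] gap 0.0012
[250.5313517  162.48738099] [258.2526895  201.56130626]
```

Request:
move_arm --pt "0 0 0 0" --pt "0 0 0 0"

```text
clock: 1.85
position: [0.6522, -0.0173, 0.1197]
tool_rot: [-3.141, 0.001, 1.352]
force: [-0.4, -0.9, 0.5]
grip_width: 0.0725
finger_force: 0.0
```

Request:
move_arm --pt "34 44 0 0" --pt "34 44 -30 0" --pt "34 44 -60 0" --pt "34 44 -90 0" --pt "34 44 -102 0" --pt "34 44 -102 0"

```text
clock: 2.6
position: [0.6864, 0.0262, 0.0184]
tool_rot: [-3.141, 0.0, 1.351]
force: [0.5, -0.7, 0.5]
grip_width: 0.0724
finger_force: 0.0
```

Request:
move_arm --pt "0 0 0 0" --pt "0 0 0 0" --pt "0 0 0 0" --pt "0 0 0 0" --pt "0 0 0 0" --pt "0 0 0 0" --gripper 0.3

```text
clock: 3.35
position: [0.6865, 0.0271, 0.0181]
tool_rot: [-3.142, 0.0, 1.352]
force: [0.3, -0.0, 0.3]
grip_width: 0.0254
finger_force: 0.0
```

```bash
python3 - <<'E'
from h import *
a=shot('scene','s1');b=shot('top','t1')
x=cv2.resize(a[150:330,130:350],(400,327));y=cv2.resize(b[40:170,180:330],(400,347))
c=np.zeros((347,800,3),np.uint8);c[:327,:400]=x;c[:,400:]=y;cv2.imwrite('pics/c2.png',c);print(monitor.observe()['grip_width'],monitor.observe()['finger_force'])
E
```

```text
0.025609510629022433 0.0
```

View pics/c2.png

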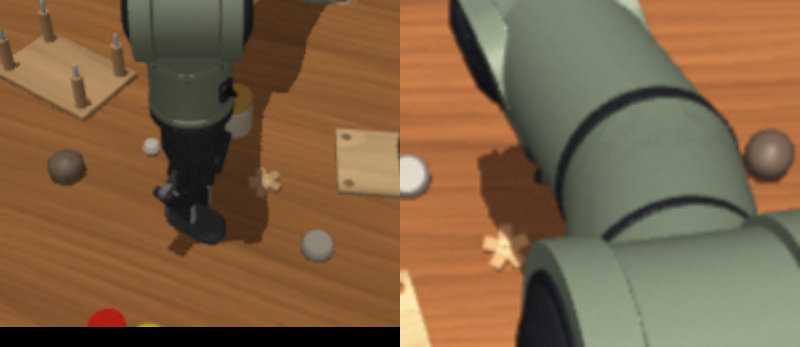

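```bash
python3 - <<'E'
from h import *
a=cv2.imread('pics/s1.png')
c=a[225:300,195:295];c=cv2.resize(c,(800,600),interpolation=cv2.INTER_CUBIC);c=cv2.convertScaleAbs(c,alpha=2,beta=10)
q=(proj('scene',[.6865,.027,.018])-[195,225])*8;cv2.drawMarker(c,tuple(int(i) for i in q),(0,0,255),0,20,2);cv2.imwrite('pics/c3.png',c)
E
```

```text
(no output)
```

View pics/c3.png

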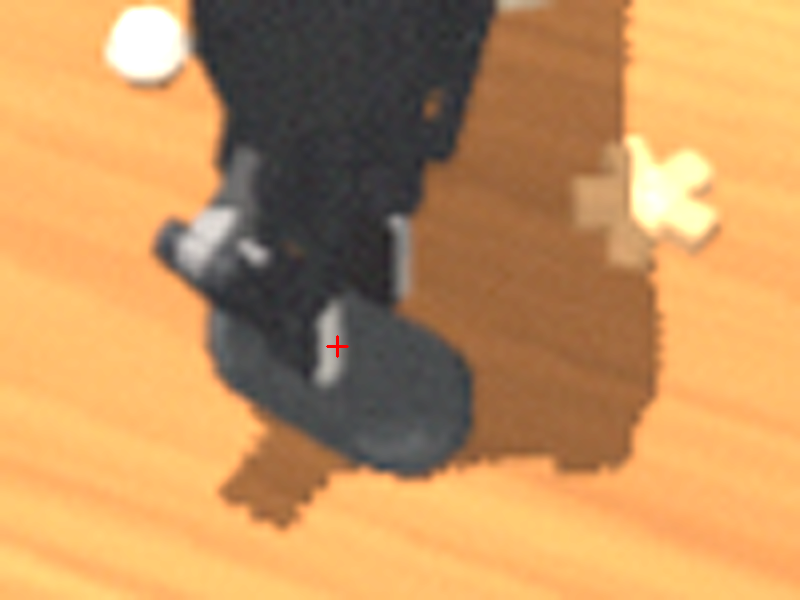

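```bash
python3 - <<'E'
from h import *
for z in (0,.01,.02,.03,.04,.05):
    print(z,[((proj('scene',[x,y,z])-[195,225])*8).round() for x,y in((.699,.0242),(.674,.0298))])
E
```

```text
0 [array([314., 412.]), array([363., 354.])]
0.01 [array([313., 392.]), array([363., 334.])]
0.02 [array([312., 371.]), array([362., 314.])]
0.03 [array([311., 351.]), array([361., 293.])]
0.04 [array([310., 330.]), array([361., 272.])]
0.05 [array([309., 308.]), array([360., 250.])]
```

The enlarged crop shows the fingers closed (pads at crop (325,340) and (400,255)) over the slate, which has not moved. The tips seem to be at about slate-top height, so I feel for the height gently.

Request:
move_arm --pt "0 0 -1 0" --pt "0 0 -2 0" --pt "0 0 -2 0"

```text
clock: 3.82
position: [0.6865, 0.0271, 0.0159]
tool_rot: [-3.141, 0.0, 1.352]
force: [-0.2, 0.4, 1.0]
grip_width: 0.0255
finger_force: 0.0
```

Request:
move_arm --pt "0 0 -1 0" --pt "0 0 -2 0" --pt "0 0 -2 0"

```text
clock: 4.2
position: [0.6865, 0.0271, 0.014]
tool_rot: [-3.141, 0.0, 1.352]
force: [0.3, -0.3, 0.6]
grip_width: 0.0253
finger_force: 0.0
```

Request:
move_arm --pt "0 0 -1 0" --pt "0 0 -2 0" --pt "0 0 -2 0"

```text
clock: 4.58
position: [0.6867, 0.0271, 0.0135]
tool_rot: [3.141, 0.0, 1.352]
force: [-7.4, -0.9, 20.8]
grip_width: 0.0256
finger_force: 10.4
```

Request:
move_arm --pt "0 0 -1 0" --pt "0 0 -2 0" --pt "0 0 -2 0"

```text
clock: 4.95
position: [0.6869, 0.0272, 0.0133]
tool_rot: [3.14, 0.0, 1.351]
force: [-18.8, -2.3, 48.4]
grip_width: 0.0255
finger_force: 23.7
```

Request:
move_arm --pt "0 0 10 0" --pt "0 0 40 0" --pt "0 0 80 0" --pt "0 0 80 0"

```text
clock: 5.45
position: [0.6882, 0.0273, 0.0933]
tool_rot: [3.137, -0.001, 1.351]
force: [-0.1, 0.1, -1.8]
grip_width: 0.025
finger_force: 0.0
```

```bash
python3 - <<'E'
from h import *
a=shot('scene','s2');p=monitor.observe()['position'];print(p)
c=cv2.resize(a[180:300,180:340],(800,600),interpolation=cv2.INTER_CUBIC);c=cv2.convertScaleAbs(c,alpha=2,beta=10)
for dz,col in((0,(0,0,255)),(-.014,(0,255,0))):
    q=(proj('scene',p+[0,0,dz])-[180,180])*5;cv2.drawMarker(c,tuple(int(i) for i in q),col,0,20,2)
cv2.imwrite('pics/c4.png',c)
E
```

```text
[0.68725307 0.02711548 0.09135629]
```

View pics/c4.png

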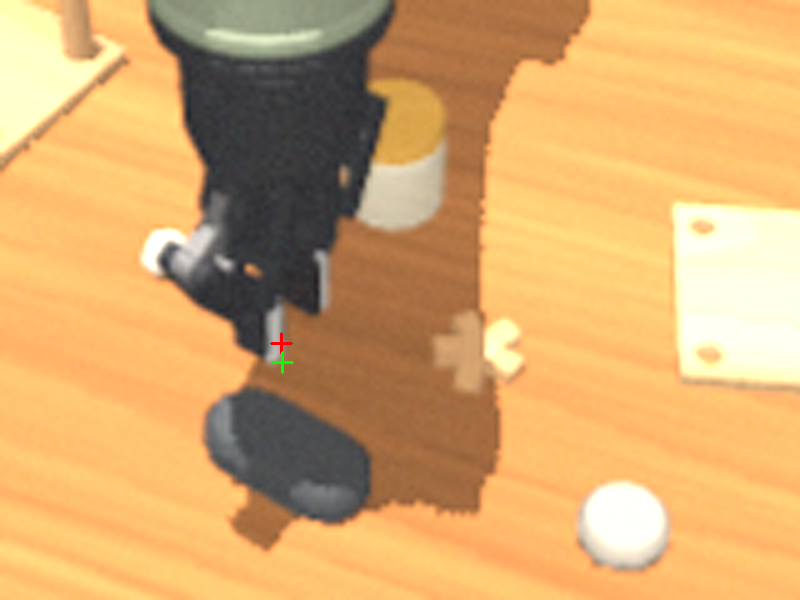

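```bash
python3 - <<'E'
from h import *
for z in (.22,.206,.23,.244): print(z,(proj('scene',[.204,-.591,z])/.64).round(1))
b=cv2.imread('pics/s0.png');c=cv2.resize(b[0:75,85:185],(800,600),interpolation=cv2.INTER_CUBIC);c=cv2.convertScaleAbs(c,alpha=2,beta=20)
R=np.array([np.sin(.332),-np.cos(.332),0])
for z,col in((.22,(0,0,255)),(.244,(0,255,0))):
  for s in(-.043,.043):
    q=(proj('scene',np.array([.204,-.591,z])+s*R)-[85,0])*8;cv2.drawMarker(c,tuple(int(i) for i in q),col,0,20,2)
cv2.imwrite('pics/c5.png',c)
E
```

```text
0.22 [193.6 106.9]
0.206 [195.1 113.1]
0.23 [192.6 102.3]
0.244 [191.1  95.9]
```

View pics/c5.png

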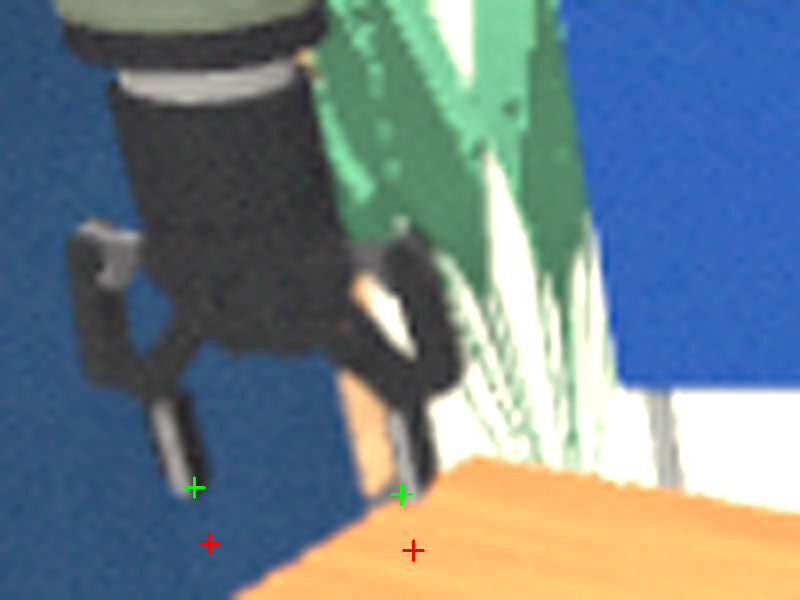

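Request:
move_arm --pt "0 -50 0 0" --pt "0 -97 0 0" --pt "0 -97 -50 0" --pt "0 -97 -70 0" --pt "0 -97 -75 0" --pt "0 -97 -75 0"

```text
clock: 6.25
position: [0.687, -0.069, 0.0157]
tool_rot: [3.141, -0.0, 1.353]
force: [0.3, 0.4, 0.1]
grip_width: 0.0256
finger_force: 0.0
```

Request:
move_arm --pt "0 0 -1 0" --pt "0 0 -2 0" --pt "0 0 -3 0" --pt "0 0 -3 0"

```text
clock: 6.75
position: [0.6865, -0.0699, 0.0122]
tool_rot: [3.142, 0.0, 1.352]
force: [0.2, -0.4, -0.7]
grip_width: 0.0253
finger_force: 0.0
```

The crop puts the real fingertips about 24 mm above where the reported TCP implies, and the table isn't touched at reported z=12 mm. I probe further down.

Request:
move_arm --pt "0 0 -4 0" --pt "0 0 -8 0" --pt "0 0 -12 0" --pt "0 0 -14 0" --pt "0 0 -15 0" --pt "0 0 -16 0" --pt "0 0 -16 0"

```text
clock: 7.62
position: [0.6866, -0.0699, -0.0039]
tool_rot: [3.142, 0.0, 1.352]
force: [-0.5, -0.0, -0.2]
grip_width: 0.0256
finger_force: 0.0
```

Request:
move_arm --pt "0 0 -1 0" --pt "0 0 -2 0" --pt "0 0 -3 0" --pt "0 0 -3 0"

```text
clock: 8.12
position: [0.6865, -0.0699, -0.007]
tool_rot: [-3.141, 0.0, 1.352]
force: [0.4, 0.4, 0.4]
grip_width: 0.0259
finger_force: 0.0
```

Request:
move_arm --pt "0 0 -1 0" --pt "0 0 -2 0" --pt "0 0 -3 0" --pt "0 0 -3 0"

```text
clock: 8.62
position: [0.6865, -0.0699, -0.01]
tool_rot: [-3.141, 0.0, 1.352]
force: [-0.2, -0.9, -0.6]
grip_width: 0.0259
finger_force: 0.0
```

Request:
move_arm --pt "0 0 -1 0" --pt "0 0 -1 0"

```text
clock: 8.88
position: [0.6866, -0.0699, -0.0108]
tool_rot: [3.141, 0.0, 1.352]
force: [-1.7, 0.4, 1.9]
grip_width: 0.0256
finger_force: 1.3
```

Table contact comes at reported z = −10.7 mm with a 25 mm opening, so the tips sit about 10.7 mm above the reported TCP height. The image columns confirm x and y. I grasp with that correction.

Request:
move_arm --pt "0 0 40 0" --pt "0 40 60 0" --pt "0 97 60 0" --pt "0 97 60 0" --pt "0 97 40 0" --pt "0 97 20 0" --pt "0 97 5 0" --pt "0 97 3 0" --pt "0 97 3 0" --gripper 0.85

```text
clock: 10.0
position: [0.6866, 0.027, -0.0079]
tool_rot: [-3.142, -0.0, 1.351]
force: [0.3, 0.3, 0.1]
grip_width: 0.0727
finger_force: 0.0
```

Request:
move_arm --pt "0 0 0 0" --pt "0 0 0 0" --pt "0 0 0 0" --pt "0 0 0 0" --pt "0 0 0 0" --pt "0 0 0 0" --gripper 0.3

```text
clock: 10.75
position: [0.687, 0.0272, -0.007]
tool_rot: [3.141, -0.0, 1.352]
force: [-1.1, -0.9, 5.8]
grip_width: 0.0422
finger_force: 41.6
```

Request:
move_arm --pt "0 0 50 0" --pt "0 0 110 0" --pt "0 0 150 0" --pt "-35 -57 160 0" --pt "-67 -109 160 0" --pt "-99 -161 160 0" --pt "-131 -213 160 0" --pt "-163 -265 160 0" --pt "-197 -320 160 0" --pt "-197 -320 160 0" --pt "-197 -320 160 0"

```text
clock: 12.12
position: [0.4896, -0.2928, 0.1523]
tool_rot: [3.141, -0.0, 1.351]
force: [0.7, 1.0, -2.4]
grip_width: 0.0432
finger_force: 42.5
```

Request:
move_arm --pt "0 0 -50 0" --pt "0 0 -100 0" --pt "0 0 -130 0" --pt "0 0 -140 0" --pt "0 0 -144 0" --pt "0 0 -145 0" --pt "0 0 -145 0"

```text
clock: 13.0
position: [0.49, -0.2931, 0.008]
tool_rot: [3.14, 0.0, 1.352]
force: [-0.2, -0.4, -1.6]
grip_width: 0.0429
finger_force: 42.5
```

Request:
move_arm --pt "0 0 -1 0" --pt "0 0 -1 0" --pt "0 0 -1 0"

```text
clock: 13.38
position: [0.4895, -0.2929, 0.0062]
tool_rot: [3.142, 0.0, 1.352]
force: [-0.0, 0.8, -2.4]
grip_width: 0.0431
finger_force: 42.5
```

Request:
move_arm --pt "0 0 -1 0" --pt "0 0 -1 0"

```text
clock: 13.62
position: [0.4895, -0.2929, 0.005]
tool_rot: [-3.142, -0.0, 1.352]
force: [-0.6, -0.4, -1.6]
grip_width: 0.043
finger_force: 42.5
```

Request:
move_arm --pt "0 0 -1 0" --pt "0 0 -1 0"

```text
clock: 13.88
position: [0.4895, -0.2929, 0.0049]
tool_rot: [3.142, 0.0, 1.352]
force: [-5.7, 2.8, 17.4]
grip_width: 0.0432
finger_force: 44.8
```

Request:
move_arm --pt "0 0 1 0" --pt "0 0 1 0" --pt "0 0 1 0" --pt "0 0 40 0" --pt "0 0 90 0" --pt "0 0 140 0" --pt "0 50 146 -0.15" --pt "0 110 146 -0.3" --pt "0 170 146 -0.45" --pt "0 230 146 -0.6" --pt "0 290 146 -0.75" --pt "0 350 146 -0.9" --gripper 0.72 --newtons 80

```text
clock: 15.38
position: [0.4893, 0.059, 0.1502]
tool_rot: [3.141, -0.0, 0.447]
force: [1.2, -0.6, 0.3]
grip_width: 0.0618
finger_force: 0.0
```

```bash
python3 - <<'E'
from m import *
a=shot('scene','s3')
print(monitor.observe()['position'],monitor.observe()['tool_rot'])
c=cv2.resize(a[140:230,120:220],(660,594),interpolation=cv2.INTER_CUBIC)
cv2.imwrite('pics/c6.png',c)
# reference outline where the slate should be (top centre and ends, z=.036)
y=-.2156;C=np.array([.4898,-.2928]);d=np.array([-np.sin(y),np.cos(y)])
for s in(-.045,0,.045): print(((proj('scene',[*(C+s*d),.024])-[120,140])*6.6).round())
E
```

```text
[0.48894524 0.06849559 0.15038909] [-3.13841692e+00 -2.48057478e-03  4.42089317e-01]
[222. 262.]
[295. 297.]
[370. 334.]
```

View pics/c6.png

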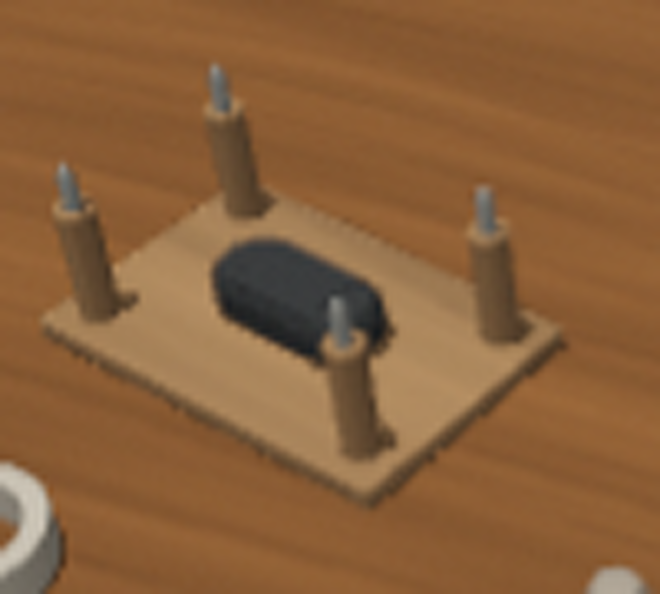

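The slate lies centred on the lower board (crop centre about (298,302), expected (295,297)) and aligned with it. Pin tips are at (215,68), (65,165), (485,187) and (337,298).

```bash
python3 - <<'E'
from m import *
W=[]
for u,v in [(337,298),(65,165),(215,68),(485,187)]:
    W.append(onz('scene',120+u/6.6-.4,140+v/6.6-.4,.0935)[:2])
W=np.array(W);print(W.round(4),W.mean(0))
b=shot('top','t3')
measure('top',b,[('slate','dark',365,165,.027)])
E
```

```text
[[ 0.5496 -0.2255]
 [ 0.5155 -0.3805]
 [ 0.4289 -0.3614]
 [ 0.4615 -0.2051]] [ 0.48886168 -0.29312772]
slate ctr [ 0.4871 -0.2929] size [0.0454 0.0885] yaw(long=y) -0.23
```

Request:
move_arm --pt "-6 50 0 -0.16" --pt "-6 110 0 -0.16" --pt "-6 170 0 -0.16" --pt "-6 198 0 -0.16" --pt "-6 198 -40 -0.16" --pt "-6 198 -70 -0.16" --pt "-6 198 -70 -0.16"

```text
clock: 16.35
position: [0.4825, 0.2544, 0.0785]
tool_rot: [3.141, 0.003, 0.292]
force: [1.0, 1.0, -0.3]
grip_width: 0.0615
finger_force: 0.0
```

Request:
move_arm --pt "0 8 -30 -0.01" --pt "0 8 -55 -0.01" --pt "0 8 -65 -0.01" --pt "0 8 -68 -0.01" --pt "0 8 -68 -0.01"

```text
clock: 16.98
position: [0.484, 0.2633, 0.013]
tool_rot: [-3.141, -0.001, 0.282]
force: [0.0, 0.8, 0.2]
grip_width: 0.0615
finger_force: 0.0
```

Request:
move_arm --pt "-0.5 2.5 -2 0" --pt "-0.5 2.5 -2 0"

```text
clock: 17.23
position: [0.4831, 0.266, 0.0104]
tool_rot: [-3.141, -0.001, 0.282]
force: [0.3, 0.1, -0.1]
grip_width: 0.0617
finger_force: 0.0
```

Request:
move_arm --pt "0 0 0 0" --pt "0 0 0 0" --pt "0 0 0 0" --pt "0 0 0 0" --pt "0 0 0 0" --pt "0 0 0 0" --pt "0 0 0 0" --gripper 0

```text
clock: 18.1
position: [0.4831, 0.2656, 0.0103]
tool_rot: [-3.142, -0.0, 0.282]
force: [-1.1, -1.0, 4.8]
grip_width: 0.0135
finger_force: 78.6
```

Request:
move_arm --pt "0 0 15 0" --pt "0 0 50 0" --pt "0 0 100 0" --pt "0 0 140 0" --pt "0 -40 140 -0.05" --pt "0 -90 140 -0.1" --pt "0 -140 140 -0.15" --pt "0 -190 140 -0.2" --pt "0 -240 140 -0.25" --pt "0 -280 140 -0.25"

```text
clock: 19.35
position: [0.4827, -0.0164, 0.1509]
tool_rot: [3.141, -0.0, 0.03]
force: [-0.2, -0.4, -3.6]
grip_width: 0.0132
finger_force: 78.3
```

Request:
move_arm --pt "0 -50 0 -0.05" --pt "0 -100 0 -0.1" --pt "0 -150 0 -0.15" --pt "0 -190 0 -0.2" --pt "0 -230 0 -0.25" --pt "6 -260 0 -0.25" --pt "6 -278 0 -0.25" --pt "6 -278 0 -0.25" --pt "6 -278 0 -0.25"

```text
clock: 20.48
position: [0.489, -0.2912, 0.1502]
tool_rot: [-3.141, 0.0, -0.217]
force: [-0.6, 0.4, -4.5]
grip_width: 0.0132
finger_force: 78.4
```

```bash
python3 - <<'E'
from m import *
a=shot('scene','s4');b=shot('top','t4')
o=monitor.observe();print(o['position'],o['tool_rot'],o['force'],o['grip_width'])
c=cv2.resize(a[90:230,90:250],(480,420),interpolation=cv2.INTER_CUBIC)
d=cv2.resize(b[110:215,300:430],(520,420),interpolation=cv2.INTER_CUBIC)
cv2.imwrite('pics/c7.png',np.hstack([c,d[:,200:]]))
E
```

```text
[ 0.48919631 -0.29123428  0.15024869] [-3.14110895e+00  3.69571967e-05 -2.16873133e-01] [-0.67064752  0.2554073  -4.88335786] 0.012826351143795914
```

View pics/c7.png

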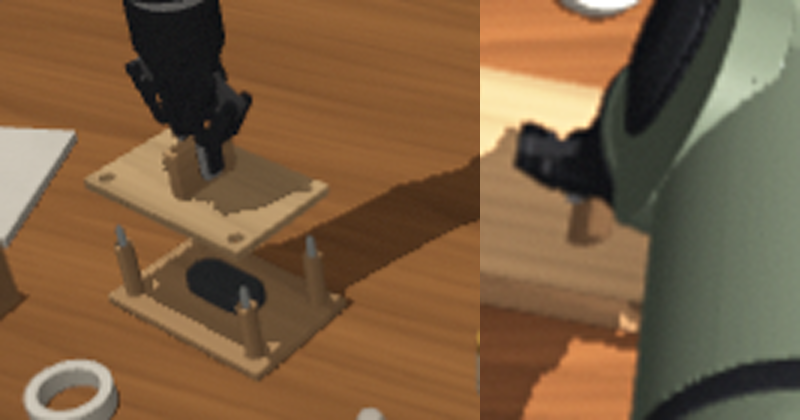

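```bash
python3 - <<'E'
from m import *
a=cv2.imread('pics/s4.png');V=cv2.cvtColor(a,cv2.COLOR_BGR2HSV)[...,2].astype(float)
th=-.2169;C=np.array([.4892,-.2912]);R=np.array([[np.cos(th),-np.sin(th)],[np.sin(th),np.cos(th)]])
for (u,v),l in zip([(105,177),(236,238),(307,183)],[(.045,-.08),(.045,.08),(-.045,.08)]):
    u=90+u/3;v=90+v/3;ys,xs=np.mgrid[round(v)-3:round(v)+4,round(u)-5:round(u)+6]
    p=V[ys,xs];w=np.clip(np.percentile(p,70)-25-p,0,None);c=((xs*w).sum()/w.sum(),(ys*w).sum()/w.sum())
    e=C+R@l;print((u,v),np.round(c,1),onz('scene',*c,.147)[:2].round(4),'exp',e.round(4),proj('scene',[*e,.149]).round(1))
E
```

```text
(125.0, 149.0) [123.3 149.7] [ 0.5198 -0.3841] exp [ 0.5159 -0.379 ] [125.5 148.8]
(168.66666666666669, 169.33333333333331) [169.9 170.2] [ 0.5514 -0.2181] exp [ 0.5504 -0.2228] [168.4 168.9]
(192.33333333333331, 151.0) [189.5 150.7] [ 0.4555 -0.2135] exp [ 0.4625 -0.2034] [191.4 152.3]
```

Holes seen at scene pixels (125,149), (169,169) and (192,151) agree with the expected projections to about 1 px. I descend.

Request:
move_arm --pt "0 -1.7 -20 0.002" --pt "0 -1.7 -40 0.002" --pt "0 -1.7 -47 0.002" --pt "0 -1.7 -50 0.002" --pt "0 -1.7 -53 0.002" --pt "0 -1.7 -53 0.002"

```text
clock: 21.32
position: [0.4892, -0.2941, 0.0973]
tool_rot: [3.142, -0.0, -0.216]
force: [0.5, 0.0, -3.4]
grip_width: 0.0135
finger_force: 78.3
```

Request:
move_arm --pt "0 0 -2 0" --pt "0 0 -4 0" --pt "0 0 -6 0" --pt "0 0 -6 0"

```text
clock: 21.82
position: [0.4889, -0.294, 0.0909]
tool_rot: [-3.141, 0.0, -0.216]
force: [-0.2, 0.3, -3.0]
grip_width: 0.0131
finger_force: 78.3
```

Request:
move_arm --pt "0 1 -3 0" --pt "0 1 -6 0" --pt "0 1 -7 0" --pt "0 1 -7 0"

```text
clock: 22.32
position: [0.489, -0.2931, 0.084]
tool_rot: [-3.142, 0.0, -0.216]
force: [-0.1, 0.2, -3.2]
grip_width: 0.0133
finger_force: 78.3
```

Request:
move_arm --pt "0 0 -1 0" --pt "0 0 -1.5 0" --pt "0 0 -1.5 0"

```text
clock: 22.7
position: [0.489, -0.293, 0.0826]
tool_rot: [-3.142, 0.0, -0.216]
force: [0.5, -0.1, -2.4]
grip_width: 0.0132
finger_force: 78.3
```

Request:
move_arm --pt "0 0 -1 0" --pt "0 0 -1 0" --pt "0 0 -1 0"

```text
clock: 23.08
position: [0.4891, -0.2931, 0.0823]
tool_rot: [3.142, -0.0, -0.216]
force: [-4.2, 1.9, 10.7]
grip_width: 0.0131
finger_force: 80.6
```

Request:
move_arm --pt "0 0 0 0" --pt "0 0 0 0" --pt "0 0 0 0" --pt "0 0 0 0" --pt "0 0 60 0" --pt "0 0 100 0" --pt "0 0 100 0" --gripper 0.5

```text
clock: 23.95
position: [0.4903, -0.2938, 0.1845]
tool_rot: [3.14, -0.005, -0.216]
force: [0.5, -0.4, -0.7]
grip_width: 0.0428
finger_force: 0.0
```

Request:
move_arm --pt "0 20 0 0.17" --pt "0 50 0 0.34" --pt "0 80 0 0.51" --pt "0 110 0 0.68" --pt "0 140 0 0.85" --pt "2 170 0 1.02" --pt "2 200 0 1.19" --pt "3 230 0 1.36" --pt "4 260 0 1.53" --pt "5 299 0 1.571" --pt "5 299 0 1.571" --gripper 1 --newtons 40

```text
clock: 25.32
position: [0.4937, 0.0086, 0.181]
tool_rot: [-3.141, -0.001, 1.359]
force: [0.4, 0.0, -0.3]
grip_width: 0.0856
finger_force: 0.0
```

```bash
python3 - <<'E'
from m import *
a=cv2.imread('pics/s0.png');hsv=cv2.cvtColor(a,cv2.COLOR_BGR2HSV)
m=cv2.inRange(hsv,(18,110,110),(32,255,255));_,l,st,c=cv2.connectedComponentsWithStats(m)
print([(s[:4],c[i].round(1)) for i,s in enumerate(st) if 40<s[4]<1000])
b=cv2.imread('pics/t0.png');hsv=cv2.cvtColor(b,cv2.COLOR_BGR2HSV)
m=cv2.inRange(hsv,(21,90,110),(35,255,255));_,l,st,c=cv2.connectedComponentsWithStats(m)
for i,s in enumerate(st):
  if 40<s[4]<1000: print(s[:5],c[i].round(1),onz('top',*c[i],.064).round(4))
print(hsv[157:173:3,250],proj('scene',[.4945,.0071,.064]))
a=shot('scene','s5');cv2.imwrite('pics/c8.png',cv2.resize(a[110:240,80:280],(800,520),interpolation=cv2.INTER_CUBIC))
E
```

```text
[(array([249, 196,  20,  15], dtype=int32), array([258.4, 202.8])), (array([200, 328,  22,  23], dtype=int32), array([210.4, 338.7]))]
[221  13  16  17 207] [228.7  20.9] [0.8704 0.0535 0.064 ]
[240 153  21  20 336] [250.1 162.6] [0.4942 0.008  0.064 ]
[[ 26 137 250]
 [ 25 138 251]
 [ 26 132 251]
 [ 26 137 250]
 [ 25 137 250]
 [ 24 145 251]] [258.2872854  201.57064169]
```

View pics/c8.png

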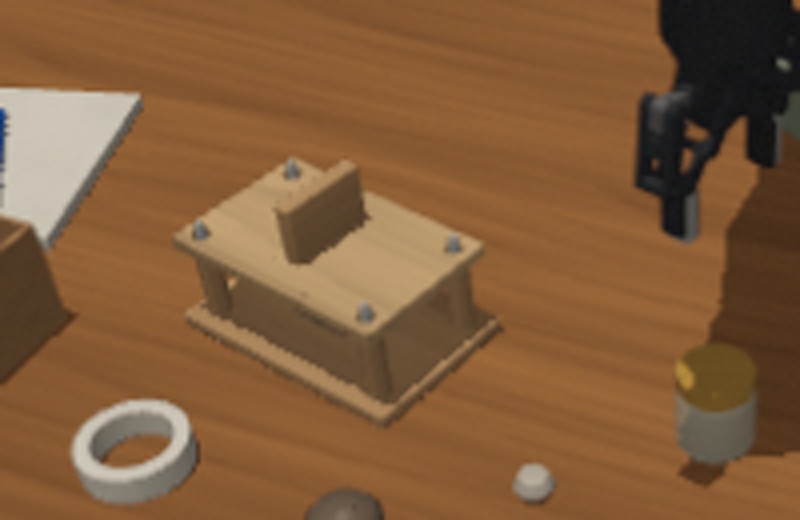

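All four pins show through the tray (crop (292,168), (200,230), (453,243), (365,312)) and it sits level. The jar is at (0.494, 0.008).

Request:
move_arm --pt "0 0 -50 0" --pt "0 0 -100 0" --pt "0 0 -130 0" --pt "0 0 -160 0" --pt "0 0 -180 0" --pt "0 0 -183 0" --pt "0 0 -183 0"

```text
clock: 26.25
position: [0.4941, 0.0055, -0.0012]
tool_rot: [-3.142, 0.0, 1.354]
force: [0.8, -0.0, -0.1]
grip_width: 0.0852
finger_force: 0.0
```

Request:
move_arm --pt "0 0 0 0" --pt "0 0 0 0" --pt "0 0 0 0" --pt "0 0 0 0" --pt "0 0 0 0" --pt "0 0 0 0" --gripper 0.45

```text
clock: 27.0
position: [0.4945, 0.0058, -0.0005]
tool_rot: [3.14, -0.0, 1.355]
force: [-1.5, -1.2, 12.8]
grip_width: 0.0546
finger_force: 40.2
```

Request:
move_arm --pt "0 0 20 0" --pt "0 0 70 0" --pt "0 0 120 0" --pt "0 -20 166 0" --pt "-3 -75 166 0" --pt "-6 -130 166 0" --pt "-9 -185 166 0" --pt "-12 -240 166 0" --pt "-14 -295 166 0" --pt "-16 -340 166 0" --pt "-16 -349 166 0" --pt "-16 -349 166 0"

```text
clock: 28.5
position: [0.4778, -0.3429, 0.1646]
tool_rot: [-3.141, -0.0, 1.354]
force: [-0.1, 0.9, -1.7]
grip_width: 0.0545
finger_force: 43.7
```

Request:
move_arm --pt "0 0 -30 0" --pt "0 0 -60 0" --pt "0 0 -72 0" --pt "0 0 -77 0" --pt "0 0 -80 0" --pt "0 0 -82 0" --pt "0 0 -82 0"

```text
clock: 29.38
position: [0.4782, -0.3432, 0.0829]
tool_rot: [3.141, 0.0, 1.355]
force: [-0.2, 0.0, -0.6]
grip_width: 0.0543
finger_force: 43.7
```

Request:
move_arm --pt "0 0 -1 0" --pt "0 0 -1 0"

```text
clock: 29.62
position: [0.4781, -0.3431, 0.0817]
tool_rot: [3.142, 0.0, 1.355]
force: [0.1, 0.1, -2.3]
grip_width: 0.0547
finger_force: 43.7
```

Request:
move_arm --pt "0 0 -1 0" --pt "0 0 -1 0"

```text
clock: 29.88
position: [0.4781, -0.3432, 0.0815]
tool_rot: [3.141, 0.0, 1.355]
force: [-5.6, 2.4, 15.9]
grip_width: 0.055
finger_force: 45.5
```

Request:
move_arm --pt "0 0 0 0" --pt "0 0 0 0" --pt "0 0 0 0" --pt "0 0 0 0" --pt "0 0 40 0" --pt "0 0 90 0" --pt "30 30 100 0" --pt "75 65 100 0" --pt "115 100 100 0" --pt "155 133 100 0" --pt "193 165 90 0" --pt "193 165 60 0" --gripper 0.95

```text
clock: 31.38
position: [0.6741, -0.1737, 0.1409]
tool_rot: [3.139, -0.002, 1.36]
force: [-0.1, -0.5, -1.8]
grip_width: 0.0813
finger_force: 0.0
```

```bash
python3 - <<'E'
from m import *
b=shot('top','t6');a=shot('scene','s6');print(monitor.observe()['position'])
measure('top',b,[('lid','lid',382,178,.146)])
def rp(cam,X):return proj(cam,X).round(1)
C=np.array([.489,-.293])-.05*np.array([.2143,.9768])
print(C,rp('top',[*C,.146]),rp('scene',[*C,.146]))
hsv=cv2.cvtColor(a,cv2.COLOR_BGR2HSV);m=cv2.inRange(hsv,(20,110,80),(32,255,255));_,l,st,c=cv2.connectedComponentsWithStats(m)
print([(s[:5],c[i].round(1),onz('scene',*c[i],.145).round(4)) for i,s in enumerate(st) if 40<s[4]<1000])
E
```

```text
[ 0.66963589 -0.17706491  0.13733637]
lid none
[ 0.478285 -0.34184 ] [397.  160.7] [145.1 145.4]
[(array([200, 328,  22,  23, 415], dtype=int32), array([210.6, 339. ]), array([0.9239, 0.0846, 0.145 ]))]
```

Request:
move_arm --pt "0.5 0 -50 0" --pt "0.5 0 -90 0" --pt "0.5 0 -120 0" --pt "0.5 0 -140 0" --pt "0.5 0 -144 0" --pt "0.5 0 -144 0"

```text
clock: 32.22
position: [0.672, -0.1783, -0.0024]
tool_rot: [3.141, 0.0, 1.354]
force: [-0.5, 0.2, -0.6]
grip_width: 0.0812
finger_force: 0.0
```

Request:
move_arm --pt "0 0 0 0" --pt "0 0 0 0" --pt "0 0 0 0" --pt "0 0 0 0" --pt "0 0 0 0" --pt "0 0 0 0" --gripper 0.35

```text
clock: 32.98
position: [0.6721, -0.1782, -0.0022]
tool_rot: [3.14, 0.0, 1.355]
force: [-3.2, -0.6, 10.4]
grip_width: 0.0483
finger_force: 40.3
```

Request:
move_arm --pt "0 0 20 0" --pt "0 0 70 0" --pt "0 0 120 0" --pt "-20 -10 165 0" --pt "-70 -28 165 0" --pt "-120 -48 165 0" --pt "-172 -66 165 0" --pt "-172 -66 165 0" --pt "-172 -66 130 0" --pt "-172 -66 100 0" --pt "-172 -66 88 0" --pt "-172 -66 86 0"

```text
clock: 34.48
position: [0.5, -0.2438, 0.0829]
tool_rot: [3.142, -0.0, 1.355]
force: [-0.2, -0.3, -1.1]
grip_width: 0.0481
finger_force: 42.2
```

Request:
move_arm --pt "0 0 -1 0" --pt "0 0 -2 0" --pt "0 0 -2 0"

```text
clock: 34.85
position: [0.4997, -0.2442, 0.081]
tool_rot: [3.141, 0.0, 1.355]
force: [0.9, 0.3, -1.8]
grip_width: 0.0478
finger_force: 42.2
```

Request:
move_arm --pt "0 0 -1 0" --pt "0 0 -1 0"

```text
clock: 35.1
position: [0.4997, -0.2441, 0.0798]
tool_rot: [3.141, 0.0, 1.355]
force: [-0.8, 0.3, 3.6]
grip_width: 0.0478
finger_force: 42.6
```

Request:
move_arm --pt "0 0 -0.5 0" --pt "0 0 -0.5 0"

```text
clock: 35.35
position: [0.4997, -0.2442, 0.0797]
tool_rot: [3.141, 0.0, 1.355]
force: [-4.7, 1.4, 13.3]
grip_width: 0.0479
finger_force: 43.7
```

Request:
move_arm --pt "0 0 0 0" --pt "0 0 0 0" --pt "0 0 0 0" --pt "0 0 0 0" --pt "0 0 50 0" --pt "0 0 90 0" --pt "22 57 95 0" --pt "43 114 95 0" --pt "65 171 95 0" --pt "86 228 95 0" --pt "108 285 90 0" --pt "130 342 80 0" --gripper 0.85

```text
clock: 36.85
position: [0.6303, 0.0998, 0.1592]
tool_rot: [3.141, -0.0, 1.354]
force: [0.5, -1.2, -0.7]
grip_width: 0.0723
finger_force: 0.0
```

Request:
move_arm --pt "20 50 -20 0" --pt "34 90 -40 0" --pt "34 90 -60 0" --pt "34 90 -60 0"

```text
clock: 37.35
position: [0.6625, 0.187, 0.0973]
tool_rot: [-3.139, 0.002, 1.355]
force: [0.3, -0.2, 0.5]
grip_width: 0.0727
finger_force: 0.0
```

```bash
python3 - <<'E'
from m import *
b=shot('top','t7');a=shot('scene','s7');print(monitor.observe()['position'])
measure('top',b,[('lid','lid',397,161,.146)])
c=cv2.resize(a[100:230,90:230],(431,400),interpolation=cv2.INTER_CUBIC)
d=cv2.resize(b[110:215,330:430],(381,400),interpolation=cv2.INTER_CUBIC)
cv2.imwrite('pics/c9.png',np.hstack([c,d])[:,:800])
E
```

```text
[0.66380705 0.18659771 0.09966145]
lid ctr [ 0.4783 -0.3419] size [0.05   0.0504] yaw(long=y) -0.357
```

View pics/c9.png

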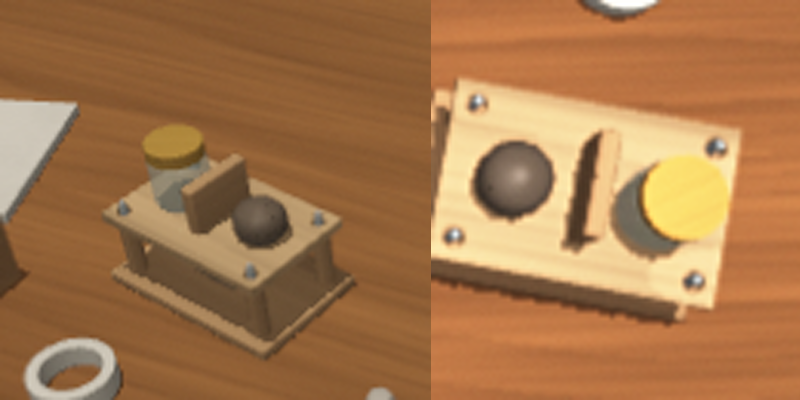

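The jar's lid centre measures (0.4783, −0.3419), which is on target, and the cobble is centred in its half. Next I take the flat stone.

Request:
move_arm --pt "0 0 -40 0" --pt "0 0 -80 0" --pt "0 0 -100 0" --pt "0 0 -106 0" --pt "0 0 -108 0" --pt "0 0 -108 0"

```text
clock: 38.2
position: [0.6642, 0.1881, -0.0077]
tool_rot: [3.14, -0.001, 1.355]
force: [-0.3, -0.5, -0.1]
grip_width: 0.0726
finger_force: 0.0
```

Request:
move_arm --pt "0 0 0 0" --pt "0 0 0 0" --pt "0 0 0 0" --pt "0 0 0 0" --pt "0 0 0 0" --pt "0 0 0 0" --gripper 0.3 --newtons 30

```text
clock: 38.95
position: [0.6638, 0.188, -0.008]
tool_rot: [3.141, -0.0, 1.355]
force: [-2.7, -1.8, 9.5]
grip_width: 0.042
finger_force: 29.2
```

Request:
move_arm --pt "0 0 20 0" --pt "0 0 70 0" --pt "0 0 130 0" --pt "0 0 185 0" --pt "-18 -53 193 0" --pt "-37 -106 193 0" --pt "-56 -159 193 0" --pt "-74 -212 193 0" --pt "-93 -265 193 0" --pt "-93 -265 193 0"

```text
clock: 40.2
position: [0.5693, -0.0819, 0.1853]
tool_rot: [3.141, 0.002, 1.349]
force: [0.3, 0.6, 0.4]
grip_width: 0.0419
finger_force: 30.7
```

Request:
move_arm --pt "-18 -53 0 0" --pt "-37 -106 0 0" --pt "-56 -159 0 0" --pt "-74 -212 0 0" --pt "-92.5 -250 0 0" --pt "-92.5 -265 0 0" --pt "-92.5 -265 0 0" --pt "-92.5 -265 -20 0" --pt "-92.5 -265 -38 0" --pt "-92.5 -265 -42 0" --pt "-92.5 -265 -42 0"

```text
clock: 41.58
position: [0.4784, -0.3416, 0.1421]
tool_rot: [-3.141, -0.0, 1.355]
force: [0.4, 0.1, -0.1]
grip_width: 0.0422
finger_force: 30.7
```

Request:
move_arm --pt "0 0 -1 0" --pt "0 0 -2 0" --pt "0 0 -2 0"

```text
clock: 41.95
position: [0.4781, -0.3421, 0.1403]
tool_rot: [3.141, 0.0, 1.355]
force: [0.3, 0.1, -1.4]
grip_width: 0.0421
finger_force: 30.7
```

Request:
move_arm --pt "0 0 -1 0" --pt "0 0 -1 0"

```text
clock: 42.2
position: [0.478, -0.3421, 0.139]
tool_rot: [-3.141, -0.0, 1.355]
force: [0.5, -0.3, -0.3]
grip_width: 0.0418
finger_force: 30.7
```

Request:
move_arm --pt "0 0 -0.5 0" --pt "0 0 -1 0" --pt "0 0 -1 0"

```text
clock: 42.58
position: [0.4781, -0.3421, 0.1381]
tool_rot: [3.142, 0.0, 1.355]
force: [-0.5, -0.5, 0.1]
grip_width: 0.042
finger_force: 30.8
```

Request:
move_arm --pt "0 0 -0.5 0" --pt "0 0 -0.5 0"

```text
clock: 42.82
position: [0.4781, -0.3421, 0.138]
tool_rot: [3.141, 0.0, 1.355]
force: [-2.8, 1.1, 7.5]
grip_width: 0.042
finger_force: 31.4
```

Request:
move_arm --pt "0 0 0.5 0" --pt "0 0 0.5 0" --pt "0 0 0.5 0" --pt "0 0 0.5 0" --pt "0 0 30 0" --pt "0 0 70 0" --pt "0 0 90 0" --pt "-30 50 90 0" --pt "-30 110 90 0" --pt "-30 170 90 0" --pt "-30 230 90 0" --pt "-30 270 90 0" --gripper 0.75

```text
clock: 44.32
position: [0.4478, -0.0696, 0.2279]
tool_rot: [3.141, -0.0, 1.357]
force: [0.7, 0.2, -0.6]
grip_width: 0.0645
finger_force: 0.0
```

```bash
python3 - <<'E'
from m import *
b=shot('top','t8');a=shot('scene','s8')
c=cv2.resize(a[90:230,90:240],(429,400),interpolation=cv2.INTER_CUBIC)
d=cv2.resize(b[80:215,310:430],(356,400),interpolation=cv2.INTER_CUBIC)
cv2.imwrite('pics/c10.png',np.hstack([c,d])[:,:800])
measure('top',b,[('star','board',219,132,.009),('bead','pale',285,131,.008),('tape','pale',368,99,.02)])
C=np.array([.4783,-.3419]);print((proj('top',[*C,.16])-[310,80])*400/135+[429,0])
E
```

```text
star ctr [0.5881 0.0911] size [0.041  0.0434] yaw(long=y) -0.032
bead ctr [ 0.5528 -0.1314] size [0.0918 0.1364] yaw(long=y) 0.039
tape ctr [ 0.6635 -0.3478] size [0.0751 0.076 ] yaw(long=y) -0.835
[692.41773294 236.789732  ]
```

View pics/c10.png

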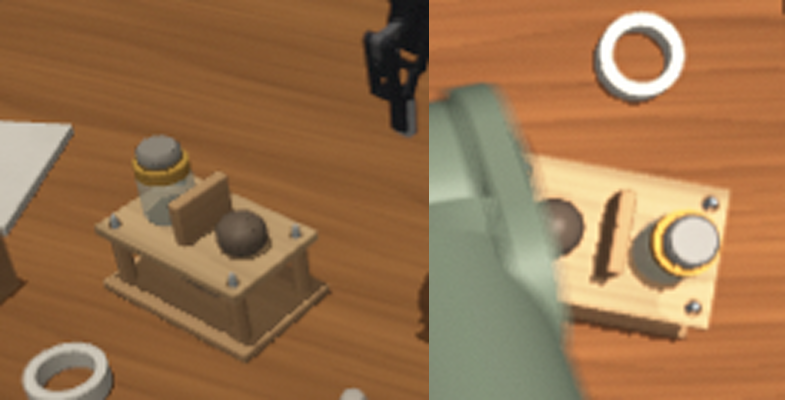

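```bash
python3 - <<'E'
from m import *
b=cv2.imread('pics/t8.png');a0=cv2.imread('pics/s0.png');a=cv2.imread('pics/s8.png')
hsv=cv2.cvtColor(b,cv2.COLOR_BGR2HSV);S,V=hsv[...,1],hsv[...,2]
m=(S<60).astype(np.uint8);_,l,st,c=cv2.connectedComponentsWithStats(m)
for i,s in enumerate(st):
    if 90<s[4]<500 and 380<c[i][0]<420 and 140<c[i][1]<190:
        ctr=s[:2]+(s[2:4]-1)/2;print(s,c[i],onz('top',*ctr,.153),onz('top',*c[i],.155))
for n,(u,v) in dict(star=(275,249),bead=(213,230),tape=(113,223),cup=(373,303)).items():
    w=slice(v-16,v+17),slice(u-16,u+17);t=a0[v-11:v+12,u-11:u+12]
    r=cv2.matchTemplate(a[v-16:v+17,u-16:u+17],t,cv2.TM_CCOEFF_NORMED);print(n,cv2.minMaxLoc(r)[1::2],'(5,5 = unmoved)')
E
```

```text
[390 153  18  17 242] [398.11157025 161.        ] [ 0.47656901 -0.34302727  0.153     ] [ 0.47637316 -0.34149023  0.155     ]
star (0.9989191889762878, (5, 5)) (5,5 = unmoved)
bead (0.9988896250724792, (5, 5)) (5,5 = unmoved)
tape (0.9997320771217346, (5, 5)) (5,5 = unmoved)
cup (0.9978440403938293, (5, 5)) (5,5 = unmoved)
```

The stone sits within 2 mm of the lid centre and the bystanders have not moved. I hand the job in.

```bash
python3 -c "
from h import *
print(bot.job_done())"
```

```text
the job is handed in; nothing more can be done
None
```

The pebble display is set up as asked and handed in at about 44 s: slate, tray, jar, cobble and flat stone are all placed and let go, and the star, tiny pebble, tape and cup have not moved.

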